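# Weigh the next coin: top dish of the stack onto the balance

### The job

Weigh the next coin of the hoard: swing the half-raised cover of the pocket balance right back, then lift only the top dish, with the coin in it, off the nested stack and set it down upright on the middle of the balance's steel pan and let go. Do not drop it; the two dishes below must stay nested and standing where they are, and the loose things round about stay where they lie.

Things in the scene. Friction and masses are not known exactly. Their poses are not given: they have to be found in the camera images.
- top_dish: Uppermost of three like white stacking dishes, a loose coin in it. Origin: centre of its underside. Round, 52 mm tall, 0.07 to 0.12 kg: neck tapering from 38 mm across (foot) to 51 mm at 30 mm up, then a straight collar 60 mm across up to the rim at 52 mm. The neck hangs 30 mm deep in the dish below with 2 mm of play; the collar rests on that dish's rim. Wall 2.7 mm, floor 3 mm.
- middle_dish: Second dish, same shape, its own coin fixed in it. Origin: centre of its underside, 22 mm below the top dish's. Its rim meets the lower edge of the top dish's collar, and its own collar is just as wide: fingers that reach more than 22 mm below the top rim grip both.
- bottom_dish: The lowest dish, same shape, standing loose on the desk, 22 mm below the middle dish. The whole stack is 96 mm tall. Origin: centre of its underside.
- coin: Dark bronze coin, 29 mm across, 4 mm thick, with a square hole, lying loose on the floor of the top dish. Origin: centre of its underside.
- balance: Flat black pocket balance, 130 x 74 mm, body 16 mm high, standing fast on the desk (it does not slide). Origin: centre of its underside; its x points from the keys (front) to the cover's hinge (back), z up.
- pan (a point): Centre of the balance's bare steel pan, a plate of 65 x 67 mm level with the top of the balance, 16 mm above the desk, 23 mm behind the balance's centre, towards the hinge.
- cover_hinge (a point): Middle of the cover's hinge line, 65 mm behind the balance's centre and 20 mm above the desk; the line runs along the balance's y.
- cover_edge (a point): Middle of the lower outer edge of the cover's front lip, 129 mm from the hinge line and 3 mm below it when shut; it moves with the cover. The cover is a shallow smoked tray, 130 mm long and 74 mm wide, with a lip 12 mm deep round its front and sides.
- balance_cover (a joint): Opening angle of the cover: 0 shut, 0.6 to 1.0 at the start (front edge 90 to 130 mm above the desk), 1.95 at its back stop, leaning 22 degrees backwards. A stiff hinge that stays where it is left; about 1 N at the front edge turns it. Push the front edge back, away from the keys, and round the hinge to open it.
- loupe: Bystander: black eye loupe, 41 mm across, 30 mm high. Origin: centre of its underside.
- label_slips: Bystander: banded bundle of paper slips, 51 x 73 x 16 mm. Origin: centre of its underside.
- glass_dish: Bystander: shallow glass dish with a coin in it, 68 mm across, 13 mm high. Origin: centre of its underside.
Not all that is in view belongs to the job. What is shaped like the bottom_dish but blue or green is not meant.

How it is judged:
By the outcome, as a careful person would: the job done as asked, in the order asked, and still so for the second after the job is handed in, with the robot touching nothing.
It also fails if it takes over 58 s, if anything falls off the work surface, if the arm or the gripper's body presses on something with over 40 N, if the wrist force passes 120 N, or if a joint passes its speed limit or range.

### The arm

A 7-joint arm with a two-finger parallel gripper is mounted at the origin on a cart in front of the work surface, level with it; the furniture and walls round the work are solid. World frame = base frame: x ahead of the robot, y to its left, z up, the work surface at z = 0. Lengths are in mm, angles in rad, forces in N, time in s.
With the tool pointing down it reaches from about 400 to 750 mm from the base axis. Payload 19.5 kg.
Tool frame: the origin (TCP) lies between the finger pads; the fingertips stand 22 mm ahead of it and the grasp point (between the pads) lies 3 mm ahead of it; z points along the fingers, y is the line along which they close (so a half turn about z gives the same grasp; the last joint's range is limited). The gripper opens to 85 mm and grips with 20 to 120 N. Pads are 22 mm wide; open, the fingers measure 114 mm over their backs; the gripper's body (76 mm by 85 mm) begins 54 mm behind the grasp point. The pads swing forward as they close: fully open they stand 13 mm farther back than shut.
Start: joints at [1.155, 0.707, -0.028, 1.485, 0.022, 0.951, -0.075], TCP at [209.956, -535.272, 253.268] pointing down, gripper open.
Joint ranges: [-2.71, 2.71], [-0.32, 2.16], [-1.57, 1.52], [0, 2.45], [-1.46, 4.6], [0, 2.02], [-2.83, 2.83]. Speed limits (rad/s): [1.89, 1.89, 2.57, 2.57, 3.01, 3.01, 3.01].

### API

Orientations are given as a rotation vector (axis times angle).
In Python, from cell import readout, cams, finish_job gives the robot as it stands. The module is installed in compiled form; this text tells all that it offers.
- The arm moves only by the tool apply_moves, never from a script. Its argument "targets" is text: rows parted by semicolons, each of 6 numbers parted by spaces: the shift along the tool's x, y, z in m, then the turn, a rotation vector about the tool's x, y, z in degrees. A call has 1 to 5 rows; each row is the pose to reach, as a shift and turn from the pose commanded when the call began, along the tool's axes at that moment; what a row does not reach only later rows make up. A row lasts 1/8 s, in which the tool goes at most 62.5 mm and 10.7 degrees, less where a joint would pass 70% of its speed; a pose out of reach is approached as far as the arm can. A call with a gripper value outside its range is refused whole. "claw" is the closure, from -1 (fully open) to 1 (shut), set as the call begins (left out, the last holds). The fingers move at their own pace and stop on an object; the grip force is fixed at half the most. Time passes only in rows, so rows that repeat a pose let the fingers close. It gives the time, the measured TCP pose, the force, the opening and the grip force at its end, in the units of the state.
- readout.sense(): the state, without advancing time (a new reading comes with each control period).
- cams.get_image(name): name is "scene" or "top" or "wrist"; returns the picture (480x640x3 uint8, red, green, blue); there is no depth.
- cams.get_calibration(name): a dict with "mtx" (3x3 intrinsics, pixels), "R" (3x3) and "t" (3): a world point X has camera coordinates R X + t. Camera axes: x right, y down, z forward; pixel columns grow to the right and rows downward; lengths in mm; the calibration is good to about 2 mm. A picture is of the moment at which its call begins: read the wrist's pose just before it. get_calibration takes no time and is no camera call; for the wrist camera it gives the pose at the moment of the call.
- finish_job(): hands the job in; it is judged then, once.
Trained networks look in the newest picture that a camera, given by its name, has taken for a name from the list of things; names that differ only in an ending like _2 or _b are one class to them, and where a whole thing is asked for, a point or a joint stands for the part that bears it (a point fixed in the world has none). Each returns a list of dicts, best first, with "conf" (0 to 1); they miss things now and then, are a little off and sometimes report something else, mostly with a low value. They report only what shows in the picture. A call takes as long as a camera call. They do not tell look-alikes from the thing itself.
- cams.trace(camera, thing): "mask" (480x640 bool, what is visible of it) and "uv" ([column, row] in pixels, amid what is visible of it).
The state is a dict: "time": time; "q": joint angles; "joint_vel": joint speeds; "effort": joint torques, N m; "position": TCP position; "eef_rot": TCP orientation; "wrist_force": force on the tool from outside, world axes, zero at the start; "wrist_torque": the same for the moment, N m; "opening": opening from 0.0 (shut) to 1.0 (fully open); "grip_force": force on a finger pad.
Only numpy, scipy, OpenCV 4.12 (cv2) and the standard library are available. Lean on these libraries where they do the work, as an engineer would, in place of code of your own. Each camera call takes 0.05 s, during which the arm holds its last target. There are 200 camera calls.

## Working session

There is one attempt and no reset: what is moved stays moved. The work goes in short steps, Python scripts to look and compute and a tool call to move; the robot and the scene stay as the last step left them, time stands still between calls to the robot, and variables do not carry over. Pictures are saved under pics/ and viewed, at most 10 in all, crops included, and the job is handed in when it is done.

Besides the shell and the picture viewer there is one more tool, called after ">>>" as name(argument=value, ...) on one line, values as JSON. apply_moves: Moves the arm, as the interface text tells. Its arguments: {"type":"object","properties":{"targets":{"type":"string"},"claw":{"type":"number"}},"required":["targets"]}

```bash
mkdir -p pics
python3 - <<'E'
from cell import readout,cams
import cv2,numpy as np
s=readout.sense();print(s['time'],s['position'],s['eef_rot'],s['opening'])
for n in ['scene','top']:
    im=cams.get_image(n);cv2.imwrite(f'pics/{n}0.png',im[:,:,::-1])
    c=cams.get_calibration(n);print(n,c['mtx'].tolist() if hasattr(c['mtx'],'tolist') else c['mtx'],np.round(c['R'],4).tolist(),np.round(c['t'],1).tolist())
    for t in ['top_dish','middle_dish','bottom_dish','coin','balance','cover_edge','balance_cover']:
        try:
            for r in cams.trace(n,t)[:3]: 
                m=r['mask'];ys,xs=np.nonzero(m);print(n,t,round(r['conf'],2),np.round(r['uv']),xs.min(),xs.max(),ys.min(),ys.max())
        except Exception as e: print(t,e)
E
```

```text
0.0 [ 209.86757586 -535.06012248  252.83440307] [-3.08583248e+00 -5.83450266e-01  3.35507248e-04] 0.9986879144405477
scene [[516.3858519037733, 0.0, 315.6730233653124], [0.0, 516.3858519037733, 249.55040717965161], [0.0, 0.0, 1.0]] [[-0.8569, -0.5154, 0.0129], [-0.2308, 0.361, -0.9036], [0.461, -0.7772, -0.4283]] [443.8, 216.4, 797.7]
scene top_dish 0.58 [233. 309.] 215 252 292 322
scene middle_dish 0.6 [230. 326.] 216 252 314 332
scene bottom_dish 0.94 [270. 308.] 256 288 288 325
scene bottom_dish 0.94 [182. 313.] 162 196 294 331
scene bottom_dish 0.61 [234. 340.] 217 254 326 355
scene coin 0.49 [232. 329.] 216 252 314 332
scene coin 0.47 [349. 231.] 323 373 210 249
scene balance 0.55 [350. 254.] 322 385 210 271
scene cover_edge 0.59 [347. 231.] 322 374 210 250
scene balance_cover 0.56 [347. 230.] 322 374 210 250
top [[532.7788468872842, 0.0, 325.8456293191929], [0.0, 532.7788468872842, 237.24150493850775], [0.0, 0.0, 1.0]] [[-0.0165, -0.9998, 0.0148], [-0.9822, 0.0135, -0.1875], [0.1872, -0.0177, -0.9822]] [-71.3, 523.8, 1154.7]
top top_dish 0.9 [190. 225.] 177 205 213 240
top top_dish 0.58 [403. 159.] 389 417 148 175
top middle_dish 0.62 [195. 241.] 191 204 236 242
top bottom_dish 0.68 [199. 179.] 183 211 165 191
top bottom_dish 0.59 [242. 232.] 230 257 216 243
top coin 0.6 [195. 230.] 189 201 224 236
top coin 0.49 [402. 162.] 390 416 148 175
top balance 0.63 [376. 234.] 358 398 206 265
top cover_edge 0.75 [378. 222.] 359 398 205 241
top cover_edge 0.41 [431. 285.] 423 442 274 293
top balance_cover 0.71 [402. 163.] 389 417 148 175
top balance_cover 0.57 [376. 224.] 360 397 206 241
```

Run:
```python
import cv2
a=cv2.imread('pics/scene0.png')[180:380,130:430];b=cv2.imread('pics/top0.png')[120:320,150:450]
cv2.imwrite('pics/c1.png',cv2.resize(a,(800,533),interpolation=3))
cv2.imwrite('pics/c2.png',cv2.resize(b,(800,533),interpolation=3))
```

```text
(no output)
```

View pics/c1.png

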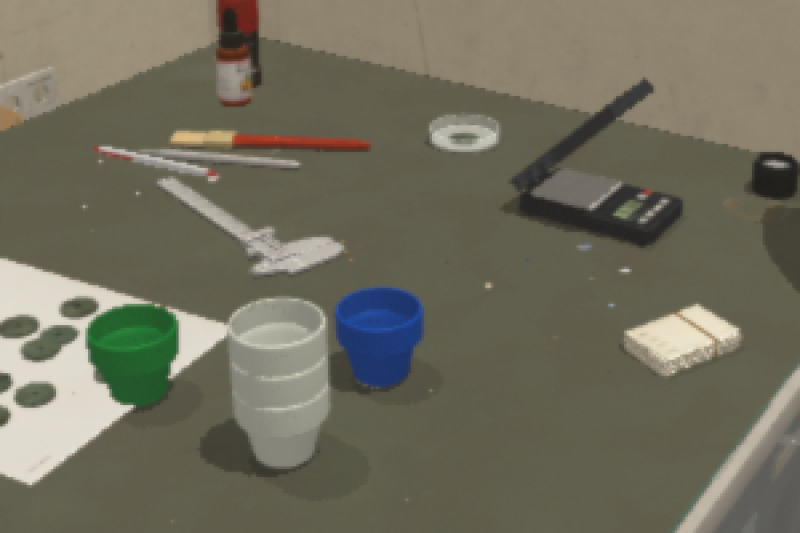

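View pics/c2.png

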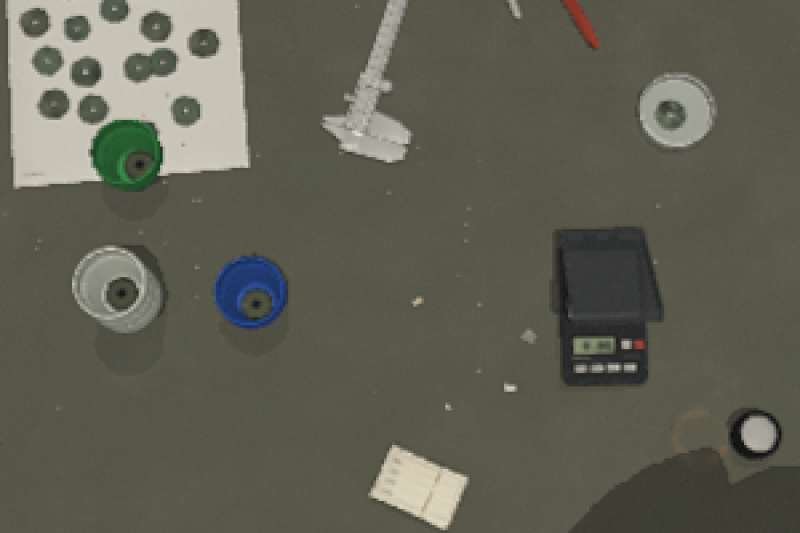

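The scene view shows the stack at px (234,322), with a green and a blue decoy beside it. The balance is at px (350,250), its hinge away from the robot and the cover at about 0.7 rad. The top view puts the stack rim at px (191,226) and the balance at px (376,234).

```bash
cat > h.py <<'E'
import numpy as np
from cell import readout,cams
from scipy.optimize import least_squares
from scipy.spatial.transform import Rotation as Ro
def proj(n,X,c=None):
    c=c or cams.get_calibration(n);p=np.atleast_2d(X)@np.array(c['R']).T+np.array(c['t']).ravel()
    p=p@np.array(c['mtx']).T;return p[:,:2]/p[:,2:]
def balpts(x,y,w,th):
    R=Ro.from_euler('z',w).as_matrix()
    def cov(a,b,s): return [65-(a*np.cos(th)-b*np.sin(th)),s,20+a*np.sin(th)+b*np.cos(th)]
    return lambda P:np.array(P)@R.T+[x,y,0],cov
def tool():
    s=readout.sense();return s,np.array(s['position']),Ro.from_rotvec(s['eef_rot'])
def delta(p):  # world target -> shift in tool axes (mm)
    s,P,R=tool();return R.inv().apply(np.array(p)-P)
E
python3 - <<'E'
from h import *
t=lambda u,v:np.array([150+u*.375,120+v*.375]); s=lambda u,v:np.array([130+u*.375,180+v*.375])
T=cams.get_calibration('top');S=cams.get_calibration('scene')
# stack (rim centre z=96, foot)
f=lambda p:np.r_[proj('top',[p[0],p[1],96],T)[0]-t(110,283),proj('scene',[p[0],p[1],96],S)[0]-s(278,324),proj('scene',[p[0],p[1],0],S)[0]-s(284,456)]
r=least_squares(f,[500,200]);print('stack',r.x,r.fun)
def g(p):
    W,cov=balpts(*p)
    P=W([[-65,37,0],[-65,-37,0],[-65,37,16],[-65,-37,16]]); e=[proj('top',P[:2],T)-[t(566,385),t(648,383)]]
    C=W([cov(130,9,37),cov(130,9,-37),cov(129,-3,37),cov(129,-3,-37)])
    e+=[proj('top',C[2:]*1,T)-[t(566,318),t(662,321)]]
    e+=[proj('scene',P[1:2],S)-[s(641,243)], proj('scene',W([[-65,-37,0]]),S)-[s(641,243)]]
    e+=[proj('scene',C[1:2],S)*1-[s(648,81)]]
    return np.concatenate(e).ravel()
r=least_squares(g,[500,-150,0,.8],loss='soft_l1',x_scale=[100,100,1,1]);print('bal',r.x,np.round(r.fun,1))
W,cov=balpts(*r.x);print('pan',W([[23,0,16]]),'hinge',W([[65,0,20]]),'edge',W([cov(129,-3,0)]))
print(proj('wrist',W([[23,0,16]])))
print(tool()[2].as_matrix().round(3))
E
```

```text
stack [542.41975397 218.03363106] [-1.93924768  0.06581638 -0.05338332 -0.62240347  0.78055241 -1.52447873]
bal [ 5.35010760e+02 -1.96102159e+02 -3.67703220e-03  7.46860118e-01] [ -2.3  -1.5  -1.4  -1.1   1.1   1.4  -0.6  -0.   14.9 -11.2  14.9 -11.2
  -0.6  -0.4]
pan [[ 558.01060444 -196.18673027   16.        ]] hinge [[ 600.01032051 -196.34116527   20.        ]] edge [[ 503.30946769 -195.98559152  105.43312373]]
[[  44.23340977 -436.72502353]]
[[ 0.931  0.365 -0.   ]
 [ 0.365 -0.931  0.   ]
 [ 0.    -0.    -1.   ]]
```

Run:
```python
from h import *
t=lambda u,v:np.array([150+u*.375,120+v*.375]); s=lambda u,v:np.array([130+u*.375,180+v*.375])
T=cams.get_calibration('top');S=cams.get_calibration('scene')
def g(p):
    W,cov=balpts(*p)
    P=W([[-65,37,0],[-65,-37,0],[-65,-37,8]]); e=[proj('top',P[:2],T)-[t(566,385),t(648,383)]]
    C=W([cov(130,9,37),cov(129,-3,37),cov(129,-3,-37)])
    e+=[proj('top',C[1:],T)-[t(566,319),t(662,321)]]
    e+=[proj('scene',P[:1],S)-[s(641,243)],proj('scene',P[2:],S)-[s(682,206)]]
    e+=[proj('scene',C[:1],S)-[s(645,82)]]
    return np.concatenate(e).ravel()
for th in (.65,.85):
  r=least_squares(g,[510,-200,0,th],loss='soft_l1',x_scale=[100,100,1,1]);print('bal',r.x,np.round(r.fun,1))
W,cov=balpts(*r.x);print('pan',W([[23,0,16]]),'hinge',W([[65,0,20]]),'edge',W([cov(129,-3,0)]))
P=W([[65,37,0],[65,-37,0]]);print((proj('top',P,T)-[150,120])/.375)
for k in (1,-1): print((proj('top',W([cov(0,9,37*k)]),T)-[150,120])/.375)
print('wrist R',np.round(cams.get_calibration('wrist')['R'],2).tolist(),cams.get_calibration('wrist')['mtx'])
# open fingertips height check: where TCP and points ahead project in top/scene
p=tool()[1];print(proj('scene',[p-[0,0,k] for k in (0,9,22)]))
```

```text
bal [ 5.33014944e+02 -1.98231051e+02 -4.56905401e-03  7.77305530e-01] [ -1.4  -0.7  -0.5  -0.3   2.2   0.5   0.6  -0.6   2.3   1.2   1.   -0.6
 -14.4   8. ]
bal [ 5.33014953e+02 -1.98231041e+02 -4.56882302e-03  7.77305315e-01] [ -1.4  -0.7  -0.5  -0.3   2.2   0.5   0.6  -0.6   2.3   1.2   1.   -0.6
 -14.4   8. ]
pan [[ 556.01471343 -198.33612347   16.        ]] hinge [[ 598.01427507 -198.52801337   20.        ]] edge [[ 503.95919005 -198.09828934  108.33717405]]
[[558.81595014 238.89600159]
 [641.44371042 238.22617913]]
[[560.96483832 224.70039223]]
[[645.23243906 224.03142277]]
wrist R [[0.37, -0.93, -0.0], [-0.9, -0.35, 0.27], [-0.25, -0.1, -0.96]] [[350.77188027   0.         318.12793665]
 [  0.         350.77188027 235.50948323]
 [  0.           0.           1.        ]]
[[548.95650931 140.38249978]
 [548.1609604  144.21378717]
 [547.02077174 149.70482663]]
```

>>> apply_moves(targets="0.356 -0.222 0.06 0 0 21.4;0.356 -0.222 0.06 0 0 21.4;0.356 -0.222 0.06 0 0 21.4;0.356 -0.222 0.06 0 0 21.4;0.356 -0.222 0.06 0 0 21.4", claw=1)

```text
time: 1.42
position: [395.6, -285.4, 208.9]
eef_rot: [3.141, 0.0, 0.001]
wrist_force: [1.5, -0.5, 0.0]
opening: -0.002
grip_force: 0.0
```

>>> apply_moves(targets="0.06 -0.087 0.04 0 0 0;0.06 -0.087 0.04 0 0 0;0.06 -0.087 0.04 0 0 0")

```text
time: 1.8
position: [455.9, -196.8, 167.9]
eef_rot: [-3.14, -0.009, 0.002]
wrist_force: [-0.3, -0.9, 0.8]
opening: 0.0
grip_force: 0.0
```

Run:
```python
from h import *
import cv2
s,p,R=tool();print(p,s['wrist_force'])
a=cams.get_image('scene');b=cams.get_image('wrist')
w=cams.get_calibration('wrist');print(proj('scene',[p-[0,0,22],p]),proj('wrist',[[504,-235,107],[504,-161,107],[468,-161,0],[468,-235,0],p-[0,0,22]],w))
a=cv2.resize(a[140:290,290:410],(480,600),interpolation=3)
b=cv2.resize(b,(640,480))
cv2.imwrite('pics/s1.png',a[:,:,::-1]);cv2.imwrite('pics/w1.png',b[:,:,::-1])
```

```text
[ 455.88371897 -196.7880994   167.94090312] [-0.3233129  -0.94583202  0.75633165]
[[389.25215558 206.43330144]
 [390.0238521  196.63299858]] [[385.74619139 175.62888735]
 [241.9749415  175.38770292]
 [271.19737034 205.12891266]
 [359.69688251 205.27490932]
 [310.28836119 293.93120986]]
```

View pics/s1.png

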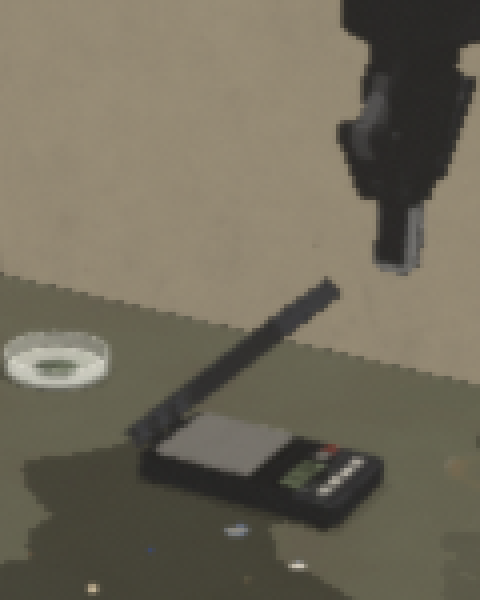

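View pics/w1.png

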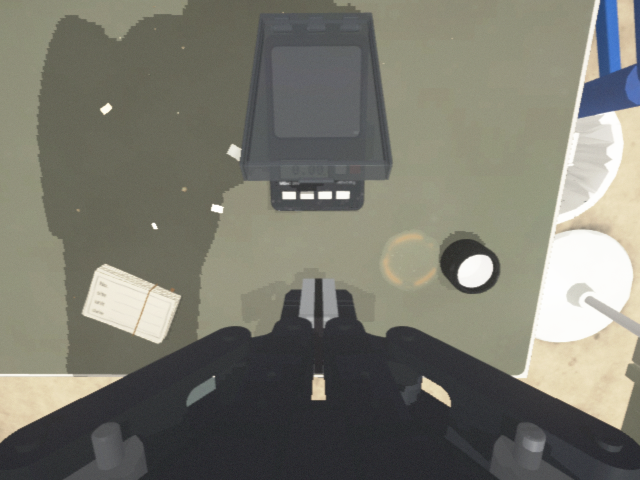

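The closed fingertip is about 22 mm ahead of the TCP, as stated. In the wrist view the cover edge is at row 180, columns 243–391. Next I lower the tool and push.

>>> apply_moves(targets="0 0.002 0.05 0 0 0;0 0.002 0.053 0 0 0;0.04 0.002 0.053 0 0 0;0.065 0.002 0.053 0 0 0;0.09 0.002 0.045 0 0 0")

```text
time: 2.52
position: [544.7, -202.8, 126.2]
eef_rot: [3.141, -0.001, -0.001]
wrist_force: [-1.3, -0.1, -1.2]
opening: 0.001
grip_force: 0.6
```

>>> apply_moves(targets="0.025 0 -0.008 0 0 0;0.05 0 -0.014 0 0 0;0.07 0 -0.014 0 0 0;0.07 0 -0.014 0 0 0")

```text
time: 3.02
position: [614.9, -202.5, 139.7]
eef_rot: [3.141, 0.0, 0.002]
wrist_force: [-0.1, -0.6, -0.4]
opening: 0.001
grip_force: 0.0
```

>>> apply_moves(targets="0.01 0 0 0 0 0;0.016 0 0 0 0 0;0.016 0 0 0 0 0")

```text
time: 3.4
position: [629.7, -202.6, 138.6]
eef_rot: [3.141, -0.001, -0.002]
wrist_force: [-4.3, -0.1, 2.8]
opening: 0.002
grip_force: 1.8
```

Run:
```python
from h import *
import cv2
s,p,R=tool();print(p,s['wrist_force'])
a=cams.get_image('scene')
a=cv2.resize(a[140:290,290:410],(480,600),interpolation=3)
cv2.imwrite('pics/s2.png',a[:,:,::-1])
W,cov=balpts(531,-199,0,1.95);print((proj('scene',W([cov(130,9,0),cov(129,-3,0),cov(0,0,0)]))-[290,140])*4)
W,cov=balpts(531,-199,0,1.8);print((proj('scene',W([cov(130,9,0),cov(129,-3,0),cov(0,0,0)]))-[290,140])*4)
```

```text
[ 629.73141558 -202.57316973  138.64600106] [-4.29137385 -0.07190638  2.84662738]
[[ 83.76819326 213.04027456]
 [100.90604654 210.84993567]
 [163.61342954 419.48302553]]
[[110.95454946 206.9539038 ]
 [128.95924678 207.77349884]
 [163.61342954 419.48302553]]
```

View pics/s2.png

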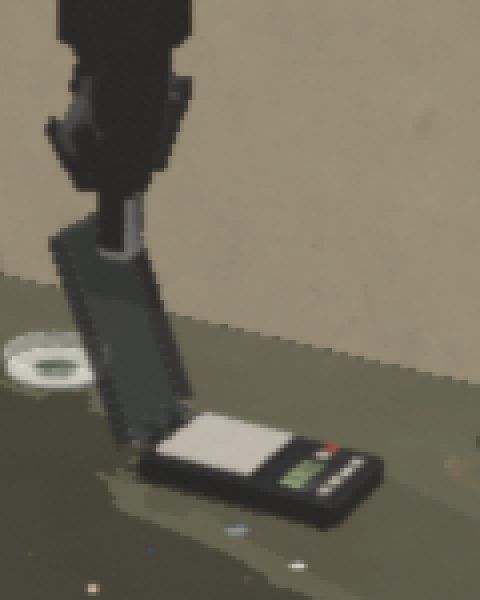

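The cover now leans back, its top edge at crop px (100,215), which is near the stop. I'll push a little further until the force rises.

>>> apply_moves(targets="0.004 0 0 0 0 0;0.004 0 0 0 0 0")

```text
time: 3.7
position: [631.5, -202.7, 138.1]
eef_rot: [-3.141, 0.002, 0.011]
wrist_force: [-25.6, 1.6, 11.7]
opening: 0.001
grip_force: 12.0
```

At the stop. Now I retreat.

>>> apply_moves(targets="-0.03 0 0 0 0 0;-0.09 0 -0.02 0 0 0;-0.14 0 -0.06 0 0 0;-0.15 0 -0.11 0 0 0;-0.15 0 -0.11 0 0 0", claw=-1)

```text
time: 4.32
position: [484.6, -202.8, 251.8]
eef_rot: [3.14, -0.001, 0.009]
wrist_force: [-0.0, -0.3, -1.2]
opening: 1.002
grip_force: 0.0
```

Run:
```python
from h import *
import cv2
s,p,R=tool();print(p,s['wrist_force'])
w=cams.get_calibration('wrist');b=cams.get_image('wrist');cv2.imwrite('pics/w2.png',b[:,:,::-1])
W,cov=balpts(533,-198.5,0,1.95);print(proj('wrist',W([[x,y,16] for x in(-9.5,55.5) for y in (33.5,-33.5)]+[[-65,37,0],[-65,-37,0]]),w).round(1).tolist())
hsv=cv2.cvtColor(b,cv2.COLOR_RGB2HSV);m=((hsv[:,:,2]>120)&(hsv[:,:,1]<60)).astype(np.uint8)
n,l,st,ce=cv2.connectedComponentsWithStats(m)
for i in range(1,n):
    if st[i,4]>800: print(st[i],ce[i])
```

```text
[ 484.56898002 -202.79557398  251.80738993] [-0.00675244 -0.28602026 -1.1984396 ]
[[279.9, 169.0], [346.8, 169.0], [278.0, 99.7], [348.3, 99.7], [279.7, 219.5], [347.8, 219.5]]
[    0     0   219   366 39355] [ 73.92341507 152.58676153]
[  207     0   433   393 99207] [442.80779582 204.11181671]
[ 279  104   66   67 4260] [311.98544601 136.5685446 ]
[ 130  265   78   86 2839] [164.98485382 298.38534695]
[  81  429   56   36 1262] [109.15293185 451.30031696]
```

View pics/w2.png

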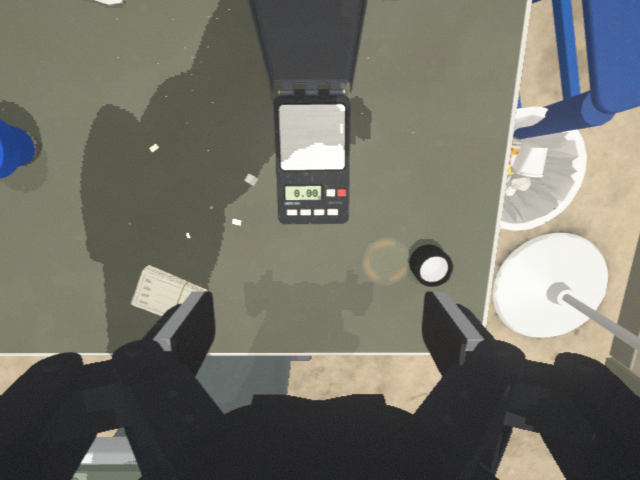

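The bare pan is at wrist px (312,137), so its centre is about (554.5, -198), and the cover is fully back. Now I move to the stack.

>>> apply_moves(targets="-0.01 -0.42 0 0 0 0;-0.01 -0.42 0 0 0 0;-0.01 -0.42 0 0 0 0;-0.01 -0.42 0 0 0 0;-0.01 -0.42 0 0 0 0")

```text
time: 5.0
position: [476.6, 112.4, 247.5]
eef_rot: [3.141, 0.0, -0.001]
wrist_force: [0.6, -0.0, 0.2]
opening: 1.004
grip_force: 0.0
```

>>> apply_moves(targets="0 -0.108 0 0 0 0;0 -0.108 0 0 0 0;0 -0.108 0 0 0 0")

```text
time: 5.38
position: [476.0, 221.7, 246.9]
eef_rot: [-3.141, -0.008, 0.002]
wrist_force: [0.4, -1.5, 0.7]
opening: 0.996
grip_force: 0.0
```

Run:
```python
from h import *
import cv2
s,p,R=tool();print(p,s['eef_rot'],s['wrist_force'])
w=cams.get_calibration('wrist');b=cams.get_image('wrist');cv2.imwrite('pics/w3.png',b[:,:,::-1])
for n in ['wrist','top','scene']:
    cams.get_image(n)
    print(n,proj(n,[[542.4,218,96]],w if n=='wrist' else None))
    for t in ['top_dish','coin']:
        for r in cams.trace(n,t)[:2]:
            ys,xs=np.nonzero(r['mask']);print(n,t,round(r['conf'],2),xs.min(),xs.max(),ys.min(),ys.max())
a=np.linspace(0,6.28,40);q=proj('wrist',np.c_[542.4+30*np.cos(a),218+30*np.sin(a),96+0*a],w);print(q.min(0),q.max(0))
```

```text
[476.03668098 221.71395569 246.89638013] [-3.14121968e+00 -8.33915831e-03  2.34277743e-03] [ 0.39673032 -1.49909033  0.74592671]
wrist [[323.66677151 139.77379271]]
wrist top_dish 0.72 286 364 95 177
wrist coin 0.6 308 340 120 153
top [[189.32600402 226.19950406]]
top top_dish 0.83 177 205 213 231
top coin 0.47 192 201 224 230
scene [[234.21940615 300.87187494]]
scene top_dish 0.68 215 251 292 320
[283.45984273  96.68506089] [363.84556802 180.14021371]
```

View pics/w3.png

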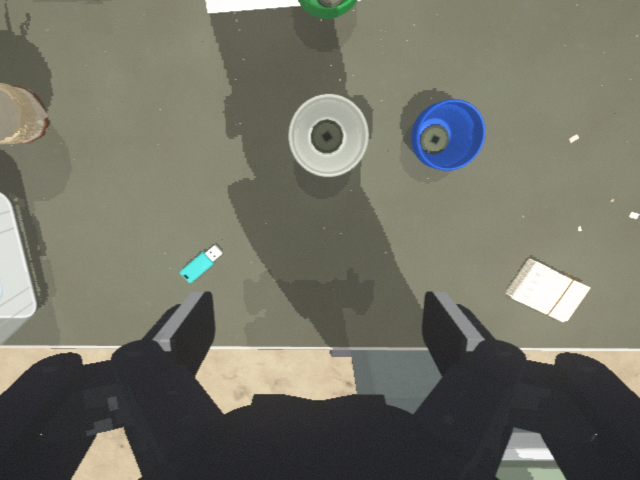

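The rim circle is at px (328,135), which shifts the stack centre to about (544.6, 215). I'll move above it and measure again.

>>> apply_moves(targets="0.068 0.006 0.04 0 0 0;0.068 0.006 0.08 0 0 0;0.068 0.006 0.092 0 0 0;0.068 0.006 0.092 0 0 0")

```text
time: 6.38
position: [544.5, 212.6, 156.5]
eef_rot: [-3.142, -0.001, 0.001]
wrist_force: [1.0, 0.1, -0.4]
opening: 0.995
grip_force: 0.0
```

Run:
```python
from h import *
import cv2
s,p,R=tool();print(p,s['eef_rot'])
w=cams.get_calibration('wrist');b=cams.get_image('wrist');cv2.imwrite('pics/w4.png',b[:,:,::-1])
a=np.linspace(0,6.28,60)
for c in [(544,215)]:
    q=proj('wrist',np.c_[c[0]+30*np.cos(a),c[1]+30*np.sin(a),96+0*a],w);print(q.min(0),q.max(0))
    b2=b.copy();cv2.polylines(b2,[q.round().astype(np.int32)],True,(255,0,0),1)
cv2.imwrite('pics/w4b.png',cv2.resize(b2[150:450,120:520],(800,600),interpolation=2)[:,:,::-1])
```

```text
[544.5149688  212.55007586 156.52802126] [-3.14153401e+00 -6.74428951e-04  9.32569682e-04]
[258.84267931 214.30909456] [368.10087555 316.80804608]
```

View pics/w4b.png

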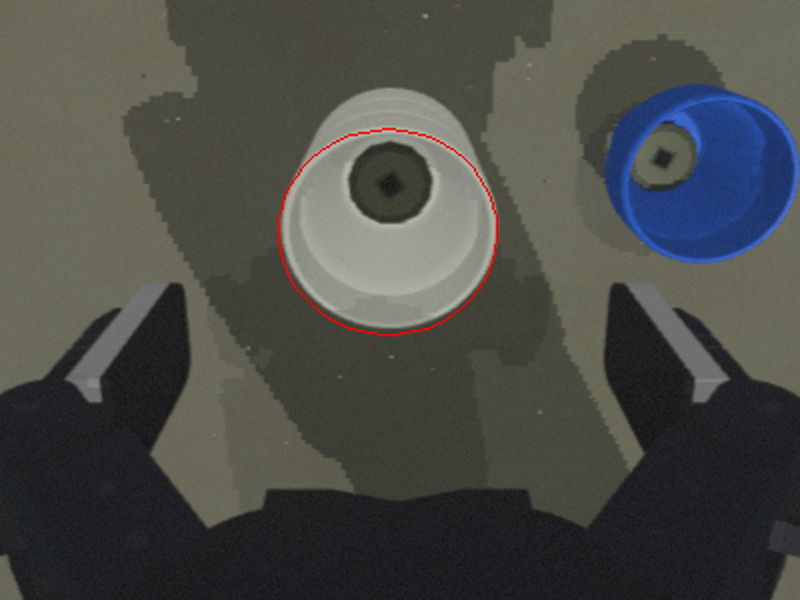

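>>> apply_moves(targets="0 -0.002 0.02 0 0 0;0 -0.002 0.04 0 0 0;0 -0.002 0.045 0 0 0;0 -0.002 0.045 0 0 0")

```text
time: 6.92
position: [545.2, 214.7, 112.3]
eef_rot: [-3.141, -0.001, -0.002]
wrist_force: [0.1, 0.6, 0.6]
opening: 0.995
grip_force: 0.0
```

>>> apply_moves(targets="0 0 0.014 0 0 0;0 0 0.014 0 0 0;0 0 0.014 0 0 0", claw=-0.6)

```text
time: 7.3
position: [545.1, 214.4, 97.2]
eef_rot: [-3.142, -0.0, -0.0]
wrist_force: [-0.4, 0.3, -0.9]
opening: 0.805
grip_force: 0.0
```

Run:
```python
from h import *
import cv2
s,p,R=tool();print(p,s['opening'],s['wrist_force'])
w=cams.get_calibration('wrist');b=cams.get_image('wrist');a=cams.get_image('scene')
b=cv2.resize(b[200:440,170:470],(500,400),interpolation=2);a=cv2.resize(a[240:370,185:285],(300,390),interpolation=3)
o=np.zeros((400,800,3),np.uint8);o[:,:500]=b;o[:390,500:]=a
cv2.imwrite('pics/g.png',o[:,:,::-1])
```

```text
[545.05762167 214.38292269  97.18420107] 0.804691624811694 [-0.38182118  0.26394878 -0.85283687]
```

View pics/g.png

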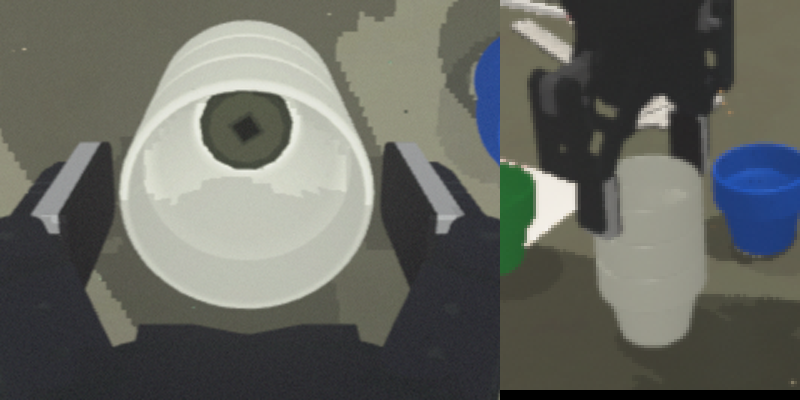

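Run:
```python
from h import *
f=lambda P:((proj('scene',P)-[185,240])*3+[500,0]).round().tolist()
for z in (70,75,80,85): print(z,f([[534,248,z],[556,248,z],[534,258,z],[556,258,z]]))
print(f([[545,214.5+30*0,96],[545,214.5,0],[545,214.5,74]]))
```

```text
70 [[627.0, 254.0], [595.0, 242.0], [614.0, 263.0], [582.0, 251.0]]
75 [[626.0, 246.0], [594.0, 234.0], [614.0, 255.0], [582.0, 243.0]]
80 [[626.0, 238.0], [593.0, 226.0], [613.0, 247.0], [581.0, 235.0]]
85 [[625.0, 230.0], [593.0, 218.0], [612.0, 239.0], [580.0, 227.0]]
[[648.0, 178.0], [657.0, 324.0], [650.0, 213.0]]
```

>>> apply_moves(targets="0 0 0.001 0 0 0;0 0 0.001 0 0 0;0 0 0.001 0 0 0;0 0 0.001 0 0 0;0 0 0.001 0 0 0", claw=0.2)

```text
time: 8.02
position: [545.6, 214.6, 97.4]
eef_rot: [-3.141, -0.0, -0.003]
wrist_force: [-3.5, -0.1, 20.8]
opening: 0.682
grip_force: 59.4
```

Gripped. Now I lift straight up, slowly at first.

>>> apply_moves(targets="0 0 -0.004 0 0 0;0 0 -0.01 0 0 0;0 0 -0.018 0 0 0;0 0 -0.028 0 0 0;0 0 -0.04 0 0 0")

```text
time: 8.65
position: [545.0, 214.4, 136.9]
eef_rot: [-3.142, -0.0, 0.0]
wrist_force: [0.6, 0.5, -1.4]
opening: 0.686
grip_force: 64.3
```

Run:
```python
from h import *
import cv2
s,p,R=tool();print(p,s['opening'],s['grip_force'],s['wrist_force'])
b=cams.get_image('wrist');a=cams.get_image('scene')
b=cv2.resize(b[200:440,170:470],(500,400),interpolation=2);a=cv2.resize(a[240:370,185:285],(300,390),interpolation=3)
o=np.zeros((400,800,3),np.uint8);o[:,:500]=b;o[:390,500:]=a
cv2.imwrite('pics/g2.png',o[:,:,::-1])
```

```text
[544.98061214 214.39459076 136.90858549] 0.686347101963635 64.26013302057981 [ 0.55492512  0.54586284 -1.384375  ]
```

View pics/g2.png

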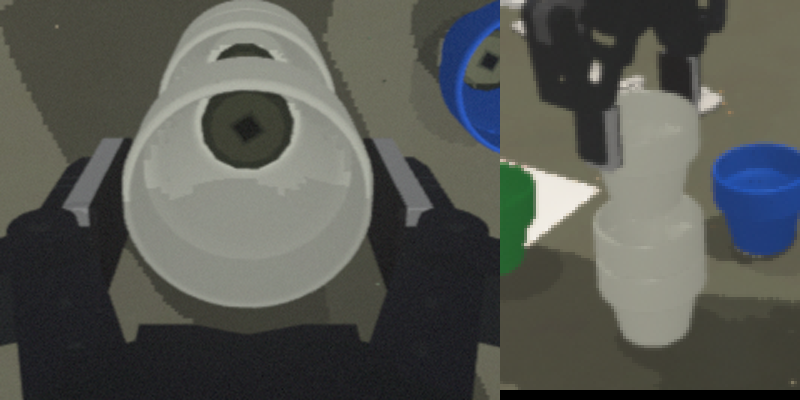

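Only the top dish rose. The coin is in it, and the lower two stand at the same place, foot at crop (657,340). Now the carry.

>>> apply_moves(targets="0 0 -0.02 0 0 0;0 0.01 -0.04 0 0 0;0.002 0.035 -0.05 0 0 0;0.003 0.07 -0.05 0 0 0;0.004 0.105 -0.05 0 0 0")

```text
time: 9.38
position: [549.0, 107.7, 186.7]
eef_rot: [3.142, 0.0, 0.001]
wrist_force: [0.3, -0.1, -2.1]
opening: 0.683
grip_force: 64.6
```

>>> apply_moves(targets="0.001 0.035 0 0 0 0;0.002 0.07 0 0 0 0;0.003 0.105 0 0 0 0;0.004 0.14 0 0 0 0;0.005 0.175 0 0 0 0")

```text
time: 10.0
position: [553.8, -67.5, 186.6]
eef_rot: [3.141, -0.0, 0.0]
wrist_force: [0.5, -0.4, -0.4]
opening: 0.683
grip_force: 64.6
```

>>> apply_moves(targets="0 0.035 0 0 0 0;0 0.07 0 0 0 0;0 0.1 0 0 0 0;0 0.12 0 0 0 0;0 0.13 0 0 0 0")

```text
time: 10.62
position: [553.9, -196.5, 186.2]
eef_rot: [-3.142, 0.001, -0.0]
wrist_force: [0.8, 0.7, -1.3]
opening: 0.679
grip_force: 64.6
```

Run:
```python
from h import *
s,p,R=tool();print(s['time'],p,s['opening'],s['grip_force'],s['wrist_force'],R.as_matrix().round(3).tolist())
for n in ['top','scene','wrist']:
    cams.get_image(n)
    for t in ['top_dish','coin','balance_cover']:
        for r in cams.trace(n,t)[:2]: print(n,t,round(r['conf'],2),np.round(r['uv']))
print(delta([554.5,-198,75]))
```

```text
10.625 [ 553.88338571 -196.51524266  186.22750858] 0.6786518538357877 64.6210690587759 [ 0.80617211  0.69596987 -1.27007998] [[1.0, -0.001, 0.0], [-0.001, -1.0, 0.0], [0.0, -0.0, -1.0]]
scene top_dish 0.66 [348. 196.]
scene coin 0.55 [332. 247.]
scene balance_cover 0.92 [321. 219.]
wrist top_dish 0.91 [320. 317.]
wrist coin 0.82 [317. 276.]
wrist balance_cover 0.58 [323. 115.]
wrist balance_cover 0.47 [320. 132.]
[  0.37099605   2.6733303  111.05235541]
```

>>> apply_moves(targets="0.001 0.0015 0.03 0 0 0;0.001 0.0015 0.065 0 0 0;0.001 0.0015 0.095 0 0 0;0.001 0.0015 0.107 0 0 0;0.001 0.0015 0.108 0 0 0")

```text
time: 11.85
position: [555.1, -197.1, 78.1]
eef_rot: [-3.141, -0.0, 0.001]
wrist_force: [-0.7, 0.1, -0.4]
opening: 0.676
grip_force: 64.6
```

>>> apply_moves(targets="0 0 0.002 0 0 0;0 0 0.004 0 0 0;0 0 0.005 0 0 0;0 0 0.005 0 0 0")

```text
time: 12.35
position: [555.1, -197.1, 73.2]
eef_rot: [-3.142, -0.0, -0.0]
wrist_force: [-0.6, -0.2, -1.1]
opening: 0.678
grip_force: 64.6
```

>>> apply_moves(targets="0 0 0.001 0 0 0;0 0 0.002 0 0 0;0 0 0.003 0 0 0;0 0 0.003 0 0 0")

```text
time: 12.85
position: [555.0, -197.0, 70.0]
eef_rot: [-3.141, -0.0, 0.0]
wrist_force: [-0.2, 1.5, -1.1]
opening: 0.683
grip_force: 64.6
```

>>> apply_moves(targets="0 0 0.0007 0 0 0;0 0 0.0007 0 0 0")

```text
time: 13.1
position: [555.2, -197.1, 69.7]
eef_rot: [-3.142, -0.0, -0.0]
wrist_force: [-2.3, 1.6, 4.7]
opening: 0.681
grip_force: 65.3
```

Contact on the pan. Now I release.

>>> apply_moves(targets="0 0 0 0 0 0;0 0 0 0 0 0;0 0 0 0 0 0;0 0 0 0 0 0", claw=-1)

```text
time: 13.6
position: [555.1, -197.1, 69.3]
eef_rot: [-3.141, -0.0, 0.0]
wrist_force: [0.1, -0.1, 0.0]
opening: 1.001
grip_force: 0.0
```

>>> apply_moves(targets="0 0 -0.02 0 0 0;0 0 -0.05 0 0 0;0 0 -0.1 0 0 0;-0.04 0 -0.15 0 0 0;-0.07 0 -0.18 0 0 0")

```text
time: 14.22
position: [484.0, -197.2, 251.3]
eef_rot: [3.141, 0.0, 0.002]
wrist_force: [0.3, -0.6, 0.3]
opening: 0.998
grip_force: 0.0
```

Run:
```python
from h import *
import cv2
s,p,R=tool();print(s['time'],p,s['opening'],s['wrist_force'])
w=cams.get_calibration('wrist')
def ext(n,t,c=None):
    for r in cams.trace(n,t)[:2]:
        ys,xs=np.nonzero(r['mask']);print(n,t,round(r['conf'],2),xs.min(),xs.max(),ys.min(),ys.max())
a=np.linspace(0,6.28,60)
for n in ['wrist','scene']:
    im=cams.get_image(n);cv2.imwrite(f'pics/end_{n}.png',im[:,:,::-1])
    c=w if n=='wrist' else None
    q=np.r_[proj(n,np.c_[555+30*np.cos(a),-197.5+30*np.sin(a),68+0*a],c)];q2=proj(n,np.c_[555+19*np.cos(a),-197.5+19*np.sin(a),16+0*a],c)
    print(n,'exp rim',q.min(0).round(),q.max(0).round(),'foot',q2.min(0).round(),q2.max(0).round())
    for t in ['top_dish','coin','balance_cover','balance','middle_dish','bottom_dish']: ext(n,t)
P=[[x,y,16] for x in(522,587) for y in (-164.5,-231.5)];print(proj('wrist',P,w).round())
```

```text
14.225 [ 484.010836   -197.24317598  251.26772108] 0.998107609434189 [ 0.31182144 -0.6162639   0.28233514]
wrist exp rim [282.  96.] [354. 171.] foot [299. 114.] [338. 155.]
wrist top_dish 0.68 283 353 97 170
wrist coin 0.76 302 331 121 150
wrist balance_cover 0.88 258 376 0 92
wrist balance 0.67 259 376 0 222
wrist bottom_dish 0.58 0 39 115 176
scene exp rim [334. 225.] [360. 235.] foot [338. 247.] [354. 254.]
scene top_dish 0.83 333 359 226 253
scene top_dish 0.24 217 253 326 356
scene balance_cover 0.97 302 333 190 250
scene balance 0.75 302 385 190 271
scene middle_dish 0.76 216 252 303 332
scene bottom_dish 0.92 256 288 288 324
scene bottom_dish 0.91 162 195 294 331
[[285. 169.]
 [352. 169.]
 [284. 100.]
 [354. 100.]]
```

```bash
python3 -c "
from cell import finish_job
print(finish_job())"
```

```text
the job is handed in; nothing more can be done
None
```

The job is handed in: the cover is swung back to its stop, the top dish with its coin stands upright and released on the middle of the pan (by the final camera check), and the other two dishes still stand nested where they were.

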